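Lock the slide mounting press with its pin

ROBOT

A 7-joint arm with a two-finger parallel gripper is mounted at the origin on a cart in front of the work surface, level with it; the furniture and walls round the work are solid. World frame = base frame: x ahead of the robot, y to its left, z up, the work surface at z = 0. Lengths are in m, angles in rad, forces in N, time in s.
With the tool pointing down it reaches from about 0.425 to 0.825 m from the base axis. Payload 3.6 kg.
Tool frame: the origin (TCP) lies on the centre line of the jaws, within the pads' length; the fingertips stand 22 mm ahead of it and the grasp point (between the pads) lies 3 mm ahead of it; z points along the fingers, y is the line along which they close (so a half turn about z gives the same grasp; the last joint's range is limited). The gripper opens to 85 mm and grips with 20 to 120 N. Pads are 22 mm wide; open, the fingers measure 114 mm over their backs; the gripper's body (76 mm by 85 mm) begins 54 mm behind the grasp point. The pads swing forward as they close: fully open they stand 13 mm farther back than shut.
Start: joints at [-1.288, 0.615, -0.013, 1.423, 0.008, 1.103, -0.04], TCP at [0.198, 0.619, 0.253] pointing down, gripper open.
Joint ranges: [-3.12, 3.12], [-0.3, 2.06], [-1.34, 1.32], [0.26, 2.42], [-1.36, 4.5], [0.01, 1.98], [-2.84, 2.84]. Speed limits (rad/s): [2.79, 2.79, 3.14, 3.14, 3.14, 3.14, 3.14].

INTERFACE

Orientations are given as a unit quaternion [x, y, z, w].
In Python, from station import arm gives the robot as it stands.
- The arm moves only by the tool send_rows, never from a script. Its argument "series" is a list of rows, each an object with "slide": the shift along the world's x, y, z in mm, a list of three; "roll": the turn about the world's z in rad. In form: [{"slide": [dx, dy, dz], "roll": roll}, ...]. A call has 1 to 8 rows; each row shifts and turns the commanded pose from where the row before left it; what a row does not reach is not made up. A row lasts 1/8 s, in which the tool goes at most 62.5 mm and 10.7 degrees, less where a joint would pass 70% of its speed; a pose out of reach is approached as far as the arm can. A call is refused whole if a number of a shift passes 62.5 or a number of a turn 0.188, either way. A call with a gripper value outside its range is refused whole. "hand" is the closure, from -1 (fully open) to 1 (shut), set as the call begins (left out, the last holds). The fingers move at their own pace and stop on an object; "squeeze" is the grip in N (left out, the last holds). Time passes only in rows, so rows that do not move let the fingers close. It gives the time, the measured TCP pose, the force, the opening and the grip force at its end, in the units of the state.
- arm.get_obs(): the state, without advancing time (a new reading comes with each control period).
- arm.capture(name): name is "scene" or "top"; returns a dict with "frame" (480x640x3 uint8, blue, green, red), "fx", "fy", "cx", "cy" (pixels), "world_from_camera" (4x4, takes a point from camera to world coordinates). Camera axes: x right, y down, z forward; pixel columns grow to the right and rows downward; lengths in m; the calibration is good to about 2 mm. A picture is of the moment at which its call begins. There is no depth.
- arm.hand_in(): hands the job in; it is judged then, once.
The state is a dict: "time_s": time; "joint_positions": joint angles; "joint_velocities": joint speeds; "effort": joint torques, N m; "ee_pos": TCP position; "ee_rot": TCP orientation; "ft_force": force on the tool from outside, world axes, zero at the start; "wrist_torque": the same for the moment, N m; "width": finger opening in m; "grasp_force": force on a finger pad.
Only numpy, scipy, OpenCV 4.12 (cv2) and the standard library are available. Lean on these libraries where they do the work, as an engineer would, in place of code of your own. Each camera call takes 0.05 s, during which the arm holds its last target. There are 200 camera calls.

TASK

A freshly mounted slide lies in the small press: push the press's knob straight down to its stop so that the catch clicks in and the plunger stays down, then take the loose locking pin by its handle and thread it from the left through the left bushing, the plunger's eye and the right bushing, until the clip groove near its tip stands clear of the right bushing. Finish while still holding the pin there by its handle, for a colleague who will put the retaining clip on its tip; leave the cartons, jars, bottles and dish round the work where they stand.

Things in the scene. Friction and masses are not known exactly. Their poses are not given: they have to be found in the camera images.
- press: slide press, fixed: grey base plate 110 (x) x 130 (y) x 12 mm, on it two upright aluminium side plates (14 mm thick: |y| 25 to 39 mm; x -22 to 32 mm; up to z 91 mm), a bridge (z 91 to 99 mm), a black knob on top. Origin: centre of the base's underside; z up, x from its front to its back (away from the robot within 20 degrees), y to its left, parallel to the bores (axis at x = 0, z = 60 mm)
- bore_near (a point): centre of the outer face of the left bushing (press frame 0, 42, 60 mm), where the pin enters. Bore 13 mm wide through the side plate, chamfered 2 mm; brass flange 23 mm wide with a 15 mm opening, standing 3 mm proud. The plunger's eye (15 mm wide, y -18 to 18 mm) lines up with the bores only when the plunger is down; up, it blocks the way
- bore_far (a point): centre of the outer face of the right bushing (press frame 0, -42, 60 mm), same size and axis as the left one; here the pin's tip comes out
- plunger (a joint): travel of the spring plunger, m: 0 = up, 0.014 = down at its stop. Pushing it down takes 2 N at first, up to 13 N at 2 to 3 mm where a ball catch gives way, 4 N at the stop. Pushed right to the stop, the catch holds it there (it may rise by up to 1 mm when let go); let go earlier, it springs up again
- knob_top (a point): centre of the flat top of the black knob (38 mm wide, 16 mm tall, flat part 28 mm wide): press straight down here. 129.5 mm above the trolley top when up, 115.5 mm at the stop; moves with the plunger
- pin: loose locking pin, 0.13 to 0.21 kg: flat-sided aluminium handle 20 (x) x 46 (y) x 34 (z) mm, steel rod 10 mm thick leaving it along -y, axis at z 17 mm. Origin: centre of the handle's underside, z up. Mass centre within 10 mm of the handle's centre. Lies level on the trolley left of the press, rod pointing right (within 25 degrees); grasp the handle across its flat sides (20 mm)
- pin_tip (a point): tip of the rod (pin frame 0, -146, 17 mm); the last 12 mm taper to 5 mm
- pin_groove (a point): middle of the clip groove, a dark groove 3 mm wide (pin frame 0, -131, 17 mm), 15 mm behind the tip
- pin_shoulder (a point): front face of the collar (16 mm wide, 3 mm thick) on the handle's front (pin frame 0, -26, 17 mm), 120 mm behind the tip; it cannot pass the left bushing
- tray_carton_5: large white folding carton with a blue band, 112x205x101 mm, at the back right; bystander, origin at the centre of its underside
- tray_carton_4: white folding carton 122x95x71 mm, at the back left; bystander, origin at the centre of its underside
- stain_jar: round staining jar, black lid, 53 mm wide, 99 mm tall, at the back; bystander, origin at the centre of its underside
- stain_jar_2: second staining jar of the same size, at the back; bystander, origin at the centre of its underside
- brown_bottle: brown reagent bottle, 60 mm wide, 155 mm tall, at the back; bystander, origin at the centre of its underside
- dropper_2: dropper bottle with nozzle cap, 37 mm wide, 107 mm tall, at the back; bystander, origin at the centre of its underside
- needle_box: needle carton 62x105x41 mm, at the right edge; bystander, origin at the centre of its underside
- slide_box: carton of microscope slides 36x90x59 mm, near right corner; bystander, origin at the centre of its underside
- petri_1: petri dish 90 mm wide, 16 mm tall, in front of the press; bystander, origin at the centre of its underside
- cover_box: small carton of cover glasses 36x55x23 mm, right of the press; bystander, origin at the centre of its underside

How it is judged:
By the outcome, as a careful person would: the job done as asked, in the order asked, and still so for the second after the job is handed in, while the arm keeps its last pose, push and grip.
It also fails if it takes over 58 s, if anything falls off the work surface, if the arm or the gripper's body presses on something with over 40 N, if the wrist force passes 120 N, or if a joint passes its speed limit or range.

## Working session

There is one attempt and no reset: what is moved stays moved. The work goes in short steps, Python scripts to look and compute and a tool call to move; the robot and the scene stay as the last step left them, time stands still between calls to the robot, and variables do not carry over. Pictures are saved under pics/ and viewed, at most 10 in all, crops included, and the job is handed in when it is done.

Besides the shell and the picture viewer there is one more tool, called after ">>>" by a JSON object that holds its "method" and its "body", one argument or row to a line. send_rows: Moves the arm, as the interface text tells. Its arguments: {"type":"object","properties":{"series":{"type":"array","items":{"type":"object","properties":{"slide":{"type":"array","items":{"type":"number"}},"roll":{"type":"number"}}}},"hand":{"type":"number"},"squeeze":{"type":"number"}},"required":["series"]}

```bash
ls; mkdir -p pics; cat > h.py <<'E'
import numpy as np, cv2
from station import arm
def cap(n,f=None):
    c=arm.capture(n)
    if f: cv2.imwrite('pics/'+f,c['frame'])
    return c
def ray(c,u,v):
    T=np.array(c['world_from_camera']); d=np.array([(u-c['cx'])/c['fx'],(v-c['cy'])/c['fy'],1])
    return T[:3,3],T[:3,:3]@d
def onz(c,u,v,z):
    o,d=ray(c,u,v); return o+d*(z-o[2])/d[2]
def tri(ca,pa,cb,pb):
    o1,d1=ray(ca,*pa);o2,d2=ray(cb,*pb)
    s=np.linalg.lstsq(np.c_[d1,-d2],o2-o1,rcond=None)[0]
    a=o1+d1*s[0];b=o2+d2*s[1]; return (a+b)/2,np.linalg.norm(a-b)
def proj(c,p):
    T=np.array(c['world_from_camera']); q=T[:3,:3].T@(np.array(p)-T[:3,3]); return c['fx']*q[0]/q[2]+c['cx'],c['fy']*q[1]/q[2]+c['cy']
E
python3 - <<'E'
from h import *
for n in('scene','top'):
    c=cap(n,n+'0.png');print(n,c['fx'],c['cx'],c['cy']);print(np.round(c['world_from_camera'],3))
print(arm.get_obs())
E
```

```text
pics
scene 623.9210845591447 314.70248965864437 235.50164291190794
[[ 0.544 -0.526  0.654 -0.36 ]
 [-0.839 -0.32   0.44  -0.661]
 [-0.022 -0.788 -0.615  0.956]
 [ 0.     0.     0.     1.   ]]
top 514.2668665244795 319.4555870455118 240.04314400075515
[[-0.027 -0.991  0.128  0.373]
 [-0.999  0.024 -0.021 -0.029]
 [ 0.018 -0.128 -0.992  1.36 ]
 [ 0.     0.     0.     1.   ]]
{'time_s': 0.1, 'joint_positions': array([-1.28845329,  0.61584465, -0.01260793,  1.42472617,  0.00813995,
        1.1034154 , -0.040373  ]), 'joint_velocities': array([-0.00036067, -0.00095215,  0.00171655, -0.00605652, -0.00016458,
       -0.00092888,  0.0002781 ]), 'effort': array([ 1.81012787e-03, -4.70384252e+01,  2.60280725e-01, -1.71571326e+01,
        1.00539104e-02,  5.78362014e-03, -5.90132828e-06]), 'ee_pos': array([0.1973815 , 0.61864185, 0.25224373]), 'ee_rot': array([ 1.53757327e-01,  9.88107946e-01, -1.16231788e-03, -1.45407871e-04]), 'ft_force': array([0.26632733, 0.28916271, 0.44411883]), 'wrist_torque': array([ 0.00425125, -0.0183582 ,  0.07126476]), 'grasp_force': 0.0, 'width': 0.08536506318953971}
```

View pics/top0.png

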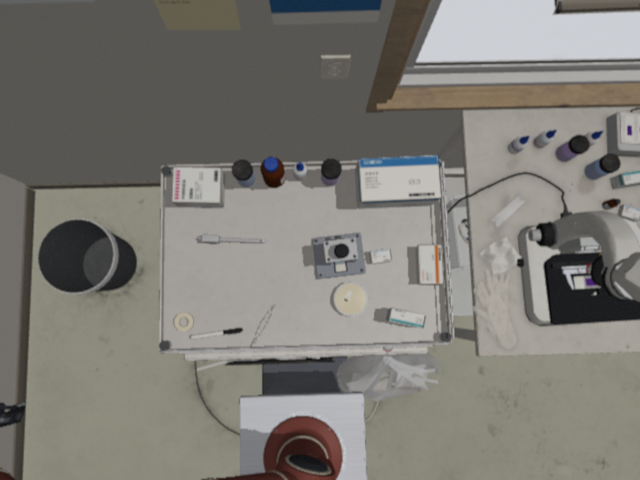

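View pics/scene0.png

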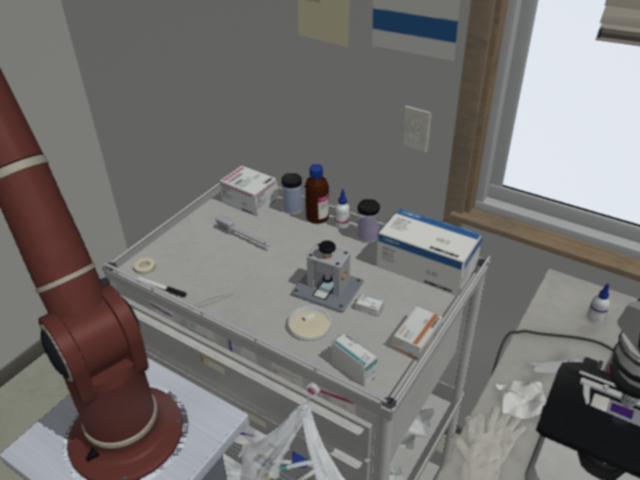

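The top view shows the press with its knob at about (341,251), and the pin's handle at (209,239) with its tip near (263,240). The scene view shows the knob at (327,247) and the pin from (225,222) to (268,245). I'll enlarge the press and pin next.

```bash
python3 - <<'E'
from h import *
t=cv2.imread('pics/top0.png');s=cv2.imread('pics/scene0.png')
a=cv2.resize(t[225:285,190:390],None,fx=4,fy=4,interpolation=2)
b=cv2.resize(s[205:315,210:370],(436,300),interpolation=2)
b=cv2.copyMakeBorder(b,0,0,0,800-436,0)
cv2.imwrite('pics/z1.png',np.vstack([a,b]))
E
```

```text
(no output)
```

View pics/z1.png

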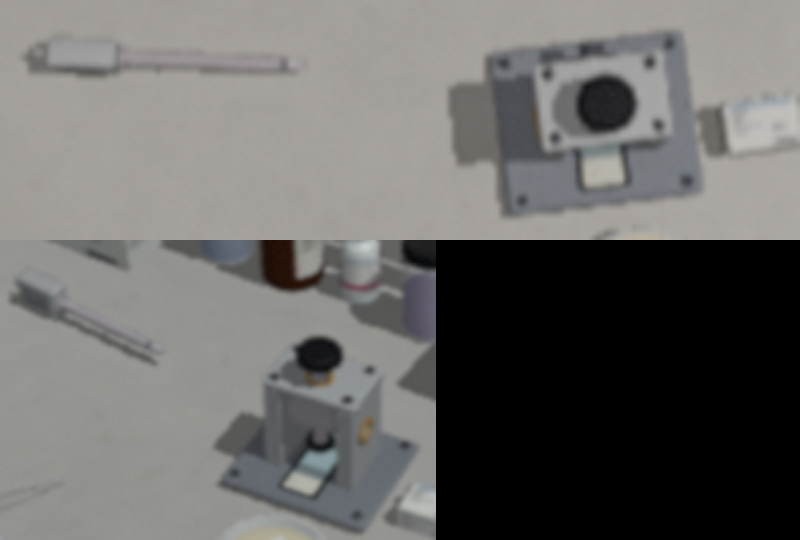

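```bash
cat > m.py <<'E'
from h import *
t=cap('top');s=cap('scene')
B=[(504,63),(669,43),(687,181),(521,201)]
P=np.array([onz(t,190+u/4-.4,225+v/4-.4,.012) for u,v in B]);print('bolts',P.round(4).tolist(),'ctr',P.mean(0).round(4))
def yaw(a): return np.degrees(np.arctan2(a[1],a[0]))
print('press yaw x', yaw(P[0]-P[3]),yaw(P[1]-P[2]),'from y',yaw(P[0]-P[1])-90,yaw(P[3]-P[2])-90)
def blob(c,m,box):
    x0,y0,x1,y1=box; n,l,st,ce=cv2.connectedComponentsWithStats(m[y0:y1,x0:x1].astype('uint8'));i=1+st[1:,4].argmax();return ce[i]+[x0,y0],st[i],l==i
g=t['frame'].max(2);gs=s['frame'].max(2)
k,st,_=blob(t,g<50,(328,240,355,265));ks,st2,_=blob(s,gs<45,(312,235,342,256))
print('knob',k,st,ks,st2,onz(t,*k,.125).round(4),tri(t,k,s,ks))
E
python3 - <<'E'
from m import *
fr=t['frame'].astype(int)
print(fr[236:246:1,200].tolist(), fr[230,230])
for y in range(232,250): print(y,' '.join('%3d'%v for v in fr[y,194:270:2].mean(1)))
E
```

```text
bolts [[0.5466, -0.0475, 0.012], [0.5572, -0.1571, 0.012], [0.4654, -0.1656, 0.012], [0.4551, -0.0562, 0.012]] ctr [ 0.5061 -0.1066  0.012 ]
press yaw x 5.473651557205735 5.298126749988825 from y 5.550478973437777 5.3795194321183
knob [340.79710145 250.58695652] [  7   5  13  13 138] [326.56551724 246.87586207] [  7   6  16  12 145] [ 0.5056 -0.1062  0.125 ] (array([ 0.50609579, -0.10665781,  0.12252821]), np.float64(0.000851960824307394))
[[113, 116, 118], [124, 124, 128], [125, 125, 129], [110, 110, 114], [105, 106, 109], [102, 104, 108], [110, 113, 116], [134, 138, 141], [153, 157, 160], [156, 161, 164]] [155 159 162]
232 157 158 157 158 158 155 154 156 156 158 157 156 156 158 158 159 158 157 158 156 159 159 158 158 158 157 158 159 159 159 159 159 158 159 159 158 159 158
233 158 157 158 158 154 148 147 155 156 157 156 156 156 158 158 158 158 158 158 158 159 159 159 158 158 158 157 159 159 159 159 159 159 159 160 159 160 159
234 158 159 158 154 146 140 143 151 151 152 149 149 152 158 159 158 159 158 159 158 160 159 159 158 159 158 158 160 160 159 160 161 159 160 159 160 160 160
235
[... 1636 characters left out ...]
 160 160 160 160 161 161 161 162 162 161 160 161 161 161 160 161 160 161 160
246 159 160 159 160 159 160 159 159 159 158 157 157 157 157 157 159 159 159 159 159 160 159 159 159 161 162 161 161 160 160 160 161 160 160 160 161 161 160
247 158 159 159 159 160 160 159 158 159 158 157 157 157 158 158 158 160 159 159 160 160 160 160 160 161 161 161 160 160 161 160 161 161 160 160 161 161 160
248 159 159 160 159 159 158 159 159 158 158 158 158 159 158 158 158 159 159 158 160 160 159 159 159 160 161 162 160 160 160 161 161 160 161 160 160 162 161
249 159 159 159 159 159 160 159 159 160 158 158 159 158 159 159 159 159 160 158 160 160 160 159 161 160 160 161 159 159 159 160 160 160 160 160 160 160 161
```

```bash
python3 - <<'E'
from m import *
h=onz(t,210.3,238.1,.034);a=onz(t,224,238.8,.017);b=onz(t,258,240.1,.017);gr=onz(t,260.3,240.2,.017);tip=onz(t,266,240.4,.017)
for n,p in zip('h a b groove tip'.split(),(h,a,b,gr,tip)): print(n,p.round(4))
d=tip-h;print('dir yaw(pin)',np.degrees(np.arctan2(d[0],-d[1])), np.degrees(np.arctan2((b-a)[0],-(b-a)[1])),np.linalg.norm(d[:2]))
u=(tip-h)/np.linalg.norm(tip-h); print('handle from groove',(gr-u*.131).round(4))
E
```

```text
bolts [[0.5466, -0.0475, 0.012], [0.5572, -0.1571, 0.012], [0.4654, -0.1656, 0.012], [0.4551, -0.0562, 0.012]] ctr [ 0.5061 -0.1066  0.012 ]
press yaw x 5.473651557205735 5.298126749988825 from y 5.550478973437777 5.3795194321183
knob [340.79710145 250.58695652] [  7   5  13  13 138] [326.51369863 246.88356164] [  7   6  16  12 146] [ 0.5056 -0.1062  0.125 ] (array([ 0.50606169, -0.10661415,  0.1225238 ]), np.float64(0.000740884660390272))
h [0.5564 0.2256 0.034 ]
a [0.556 0.193 0.017]
b [0.5503 0.104  0.017 ]
groove [0.5499 0.0979 0.017 ]
tip [0.549 0.083 0.017]
dir yaw(pin) -2.9496142805254113 -3.626775950599313 0.14279790488882718
handle from groove [0.5566 0.2278 0.0325]
```

>>> {"method": "send_rows", "body": {
  "series": [
    {"slide":[32,-34,0],"roll":-0.146},
    {"slide":[32,-34,0],"roll":-0.146},
    {"slide":[32,-34,0],"roll":-0.146},
    {"slide":[32,-34,0],"roll":-0.146},
    {"slide":[32,-34,0],"roll":-0.146},
    {"slide":[32,-34,0],"roll":-0.146},
    {"slide":[32,-34,0],"roll":-0.146},
    {"slide":[32,-34,0],"roll":-0.146}
  ],
  "hand": 1,
  "squeeze": 40
}}

```text
time_s: 1.3
ee_pos: [0.4544, 0.3462, 0.2535]
ee_rot: [0.675, 0.738, 0.0, -0.0]
ft_force: [0.3, -0.1, -0.4]
width: -0.0
grasp_force: 0.0
```

>>> {"method": "send_rows", "body": {
  "series": [
    {"slide":[7,-57,-7]},
    {"slide":[7,-57,-7]},
    {"slide":[7,-57,-7]},
    {"slide":[7,-57,-7]},
    {"slide":[7,-57,-7]},
    {"slide":[7,-57,-7]},
    {"slide":[7,-57,-7]},
    {"slide":[0,-40,0]}
  ]
}}

```text
invalid input at $.series[0]: expected keys slide, roll
```

>>> {"method": "send_rows", "body": {
  "series": [
    {"slide":[0,0,0]},
    {"slide":[0,0,0]}
  ]
}}

```text
invalid input at $.series[0]: expected keys slide, roll
```

>>> {"method": "send_rows", "body": {
  "series": [
    {"slide":[6.5,-56.7,-5],"roll":0},
    {"slide":[6.5,-56.7,-5],"roll":0},
    {"slide":[6.5,-56.7,-5],"roll":0},
    {"slide":[6.5,-56.7,-5],"roll":0},
    {"slide":[6.5,-56.7,-10],"roll":0},
    {"slide":[6.5,-56.7,-10],"roll":0},
    {"slide":[6.5,-56.7,-10],"roll":0},
    {"slide":[6.5,-56.7,-10],"roll":0}
  ]
}}

```text
time_s: 2.3
ee_pos: [0.5059, -0.1079, 0.1932]
ee_rot: [0.673, 0.74, 0.0, 0.0]
ft_force: [0.8, -0.9, 0.3]
width: 0.0004
grasp_force: 0.0
```

>>> {"method": "send_rows", "body": {
  "series": [
    {"slide":[0,0,0],"roll":0},
    {"slide":[0,0,0],"roll":0}
  ]
}}

```text
time_s: 2.55
ee_pos: [0.5055, -0.1058, 0.1932]
ee_rot: [0.673, 0.74, 0.0, -0.0]
ft_force: [0.6, 0.6, -0.1]
width: -0.0001
grasp_force: 0.0
```

```bash
python3 - <<'E'
from h import *
t=cap('top');s=cap('scene')
a=cv2.resize(t['frame'][205:295,290:390],None,fx=4,fy=4,interpolation=2)
b=cv2.resize(s['frame'][190:280,280:380],None,fx=4,fy=4,interpolation=2)
cv2.imwrite('pics/k1.png',np.hstack([a,b]));print(arm.get_obs()['ee_pos'])
E
```

```text
[ 0.50577264 -0.10434381  0.19335385]
```

View pics/k1.png

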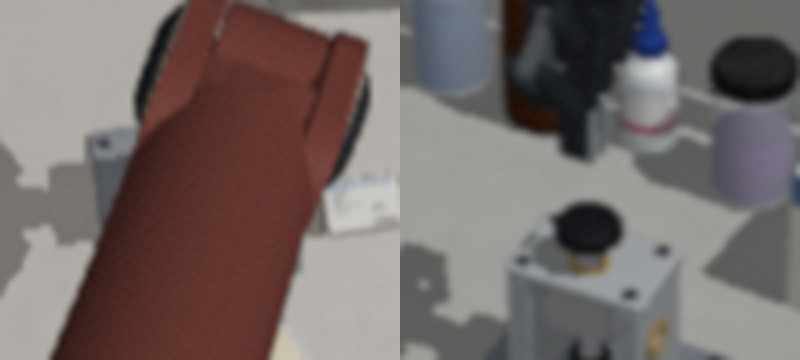

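The fingertips (585,155) stand over the knob (588,225), so I'll press.

>>> {"method": "send_rows", "body": {
  "series": [
    {"slide":[0,-1.5,-12],"roll":0},
    {"slide":[0,0,-12],"roll":0},
    {"slide":[0,0,-10],"roll":0},
    {"slide":[0,0,-4],"roll":0},
    {"slide":[0,0,-3],"roll":0},
    {"slide":[0,0,-3],"roll":0},
    {"slide":[0,0,-3],"roll":0},
    {"slide":[0,0,-3],"roll":0}
  ]
}}

```text
time_s: 3.65
ee_pos: [0.5056, -0.108, 0.1448]
ee_rot: [0.673, 0.739, 0.001, 0.0]
ft_force: [-2.3, 0.8, 6.3]
width: 0.0002
grasp_force: 3.6
```

>>> {"method": "send_rows", "body": {
  "series": [
    {"slide":[0,0,-2],"roll":0},
    {"slide":[0,0,-2],"roll":0},
    {"slide":[0,0,0],"roll":0}
  ]
}}

```text
time_s: 4.03
ee_pos: [0.5056, -0.1079, 0.1391]
ee_rot: [0.673, 0.74, 0.0, 0.0]
ft_force: [-0.9, -0.6, 0.7]
width: 0.0001
grasp_force: 0.2
```

>>> {"method": "send_rows", "body": {
  "series": [
    {"slide":[0,0,-1],"roll":0},
    {"slide":[0,0,-1],"roll":0},
    {"slide":[0,0,-1],"roll":0},
    {"slide":[0,0,0],"roll":0}
  ]
}}

```text
time_s: 4.53
ee_pos: [0.5057, -0.1079, 0.1376]
ee_rot: [0.673, 0.74, 0.0, 0.0]
ft_force: [-3.1, 0.3, 10.7]
width: -0.0
grasp_force: 5.8
```

>>> {"method": "send_rows", "body": {
  "series": [
    {"slide":[0,0,-1],"roll":0},
    {"slide":[0,0,-0.5],"roll":0},
    {"slide":[0,0,0],"roll":0}
  ]
}}

```text
time_s: 4.9
ee_pos: [0.5057, -0.108, 0.1375]
ee_rot: [0.673, 0.739, 0.001, 0.0]
ft_force: [-5.2, 0.4, 21.6]
width: 0.0001
grasp_force: 10.5
```

>>> {"method": "send_rows", "body": {
  "series": [
    {"slide":[0,0,15],"roll":0},
    {"slide":[0,0,30],"roll":0},
    {"slide":[8.5,55.8,20],"roll":-0.03},
    {"slide":[8.5,55.8,0],"roll":-0.03},
    {"slide":[8.5,55.8,0],"roll":-0.03},
    {"slide":[8.5,55.8,-20],"roll":-0.03},
    {"slide":[8.5,55.8,-20],"roll":-0.032},
    {"slide":[8.5,55.8,-20],"roll":0}
  ]
}}

```text
time_s: 5.9
ee_pos: [0.5568, 0.2289, 0.1391]
ee_rot: [0.727, 0.686, 0.0, 0.0]
ft_force: [0.9, 0.0, 0.3]
width: -0.0004
grasp_force: 0.0
```

>>> {"method": "send_rows", "body": {
  "series": [
    {"slide":[0,0,0],"roll":0},
    {"slide":[0,0,0],"roll":0},
    {"slide":[0,0,0],"roll":0}
  ],
  "hand": -0.2
}}

```text
time_s: 6.28
ee_pos: [0.5572, 0.2246, 0.1404]
ee_rot: [0.728, 0.685, 0.0, 0.001]
ft_force: [-1.0, 0.2, -0.2]
width: 0.0512
grasp_force: 0.0
```

```bash
python3 - <<'E'
from h import *
t=cap('top','t2.png');s=cap('scene','s2.png')
a=cv2.resize(s['frame'][170:260,190:290],None,fx=4,fy=4,interpolation=2)
b=cv2.resize(s['frame'][225:315,280:380],None,fx=4,fy=4,interpolation=2)
cv2.imwrite('pics/k2.png',np.hstack([a,b]));o=arm.get_obs();print(o['ee_pos'],o['width'])
m=s['frame'].max(2)[235:262,312:342]<45
n,l,st,ce=cv2.connectedComponentsWithStats(m.astype('uint8'));i=1+st[1:,4].argmax();print(ce[i]+[312,235],proj(s,[.506,-.1066,.1225]),proj(s,[.506,-.1066,.1085]))
E
```

```text
[0.55709535 0.22508253 0.14054999] 0.05126865593649731
[326.54794521 251.76027397] (np.float64(326.32027263144835), np.float64(246.93377699915973)) (np.float64(326.3905168684496), np.float64(252.02906934597374))
```

View pics/k2.png

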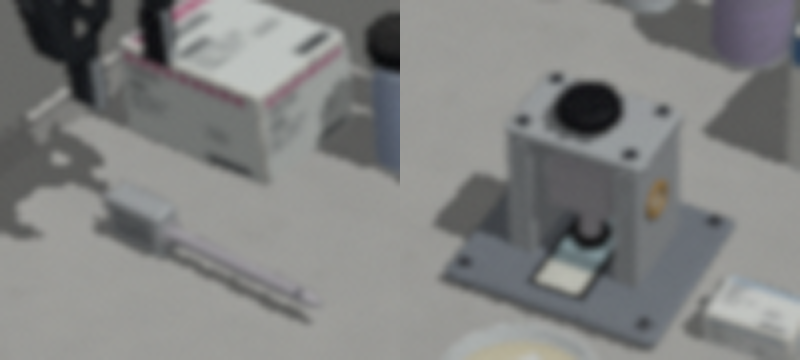

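The knob is down and the catch holds it: its image row is 251.8, against 252.0 predicted at the stop. The pin lies below the open jaws, so I'll go down to grasp it.

>>> {"method": "send_rows", "body": {
  "series": [
    {"slide":[0,2,-25],"roll":0},
    {"slide":[0,0,-25],"roll":0},
    {"slide":[0,0,-25],"roll":0},
    {"slide":[0,0,-20],"roll":0},
    {"slide":[0,0,-12],"roll":0},
    {"slide":[0,0,-6],"roll":0},
    {"slide":[0,0,0],"roll":0}
  ]
}}

```text
time_s: 7.25
ee_pos: [0.5567, 0.2287, 0.027]
ee_rot: [0.727, 0.686, 0.0, 0.0]
ft_force: [-0.5, 0.6, -0.1]
width: 0.0511
grasp_force: 0.0
```

>>> {"method": "send_rows", "body": {
  "series": [
    {"slide":[0,0,0],"roll":0},
    {"slide":[0,0,0],"roll":0},
    {"slide":[0,0,0],"roll":0},
    {"slide":[0,0,0],"roll":0}
  ],
  "hand": 1,
  "squeeze": 60
}}

```text
time_s: 7.75
ee_pos: [0.5574, 0.2292, 0.0278]
ee_rot: [0.727, 0.686, 0.001, 0.0]
ft_force: [-0.4, 0.0, 5.5]
width: 0.0188
grasp_force: 59.5
```

>>> {"method": "send_rows", "body": {
  "series": [
    {"slide":[0,0,8],"roll":0},
    {"slide":[0,0,15],"roll":0},
    {"slide":[-14,-20,20],"roll":0.05},
    {"slide":[-19,-35,0],"roll":0.05},
    {"slide":[-19,-35,0],"roll":0.053},
    {"slide":[-19,-35,0],"roll":0},
    {"slide":[0,0,0],"roll":0},
    {"slide":[0,0,0],"roll":0}
  ]
}}

```text
time_s: 8.75
ee_pos: [0.4862, 0.1045, 0.0704]
ee_rot: [0.673, 0.74, 0.001, 0.0]
ft_force: [0.1, 0.9, -1.8]
width: 0.019
grasp_force: 58.9
```

```bash
python3 - <<'E'
from h import *
t=cap('top','t3.png');s=cap('scene','s3.png')
a=cv2.resize(s['frame'][200:300,260:360],None,fx=4,fy=4,interpolation=2)
b=cv2.resize(t['frame'][210:310,260:360],None,fx=4,fy=4,interpolation=2)
cv2.imwrite('pics/k3.png',np.hstack([a,b]));o=arm.get_obs();print(o['ee_pos'],o['ee_rot'],o['ft_force'],o['width'])
E
```

```text
[0.4862851  0.10530786 0.07007011] [6.72012301e-01 7.40539566e-01 7.79569310e-04 1.04109574e-04] [-0.21370913 -0.07832135 -1.97171305] 0.019049404779572246
```

View pics/k3.png

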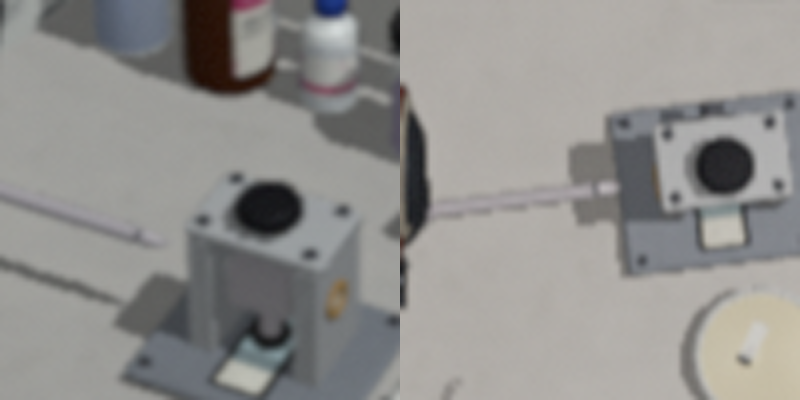

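The pin is held level, with its tip just left of the press: scene crop (160,243), top crop (615,187). I'll fit the rod's line in both views and compare it with the bore axis.

```bash
cat > rod.py <<'E'
from h import *
def edges(fr,cols,r0,slope,half=9):
    """sub-pixel rod centre per column: strongest rise/fall of |diff from local background|"""
    out=[]
    g=cv2.GaussianBlur(fr.astype(np.float32).mean(2),(5,1),0)
    for c in cols:
        r=int(round(r0+slope*(c-cols[0]))); p=g[r-half:r+half+1,c]
        yield c,r-half,p
E
python3 - <<'E'
from rod import *
t=cv2.imread('pics/t3.png');s=cv2.imread('pics/s3.png')
print('top')
for c,r,p in edges(t,range(372-100,312,6),262.5,-.13): print(c,r,p.astype(int).tolist())
print('scene')
for c,r,p in edges(s,range(262,302,4),248,.36): print(c,r,p.astype(int).tolist())
E
```

```text
top
272 253 [171, 172, 171, 172, 171, 169, 160, 154, 163, 161, 143, 149, 167, 172, 172, 172, 171, 170, 171]
278 253 [172, 171, 172, 172, 171, 163, 155, 161, 161, 149, 153, 168, 172, 173, 172, 173, 173, 173, 172]
284 252 [172, 172, 172, 172, 172, 168, 159, 159, 161, 155, 157, 169, 173, 173, 173, 172, 173, 172, 172]
290 251 [171, 172, 172, 173, 173, 171, 162, 157, 163, 158, 144, 151, 169, 173, 173, 172, 173, 172, 173]
296 250 [170, 171, 172, 173, 174, 171, 161, 155, 163, 162, 143, 149, 169, 172, 172, 172, 172, 171, 171]
302 250 [137, 138, 138, 140, 145, 148, 150, 160, 162, 149, 144, 152, 156, 161, 167, 168, 170, 170, 170]
308 249 [116, 116, 116, 117, 116, 115, 123, 136, 143, 137, 124, 116, 115, 115, 115, 118, 132, 155, 168]
scene
262 239 [157, 157, 157, 158, 159, 158, 155, 154, 154, 146, 130, 126, 143, 155, 157, 158, 158, 158, 158]
266 240 [156, 157, 158, 158, 158, 158, 156, 155, 155, 150, 135, 124, 136, 153, 158, 159, 158, 158, 158]
270 242 [156, 156, 157, 158, 158, 155, 152, 153, 152, 140, 124, 130, 148, 157, 158, 158, 157, 157, 157]
274 243 [156, 157, 157, 157, 158, 157, 153, 153, 154, 144, 128, 126, 144, 154, 157, 156, 156, 156, 157]
278 245 [157, 157, 157, 157, 156, 153, 152, 154, 148, 132, 124, 136, 150, 155, 156, 156, 156, 156, 156]
282 246 [157, 156, 156, 157, 156, 154, 152, 154, 151, 137, 125, 135, 150, 155, 155, 155, 156, 156, 156]
286 248 [157, 157, 156, 155, 155, 154, 155, 153, 141, 126, 129, 147, 155, 156, 155, 155, 156, 155, 156]
290 249 [155, 155, 155, 156, 156, 154, 153, 154, 146, 129, 126, 141, 153, 155, 155, 155, 155, 155, 155]
294 251 [155, 156, 156, 155, 153, 150, 141, 130, 119, 122, 140, 153, 155, 155, 155, 155, 156, 156, 155]
298 252 [157, 156, 156, 156, 156, 156, 159, 159, 145, 136, 148, 157, 157, 157, 156, 150, 132, 110, 99]
```

```bash
cat > line.py <<'E'
from rod import *
def centres(g,cols,r0,slope):
    L=[]
    for c,r,p in edges(g,cols,r0,slope):
        bg=np.median(np.r_[p[:4],p[-4:]]);q=bg-p; i=np.arange(len(p))
        k=np.where(q>5)[0]; a,b=k[0],k[-1]
        def cr(j0,j1,lv): return j0+(lv-q[j0])/(q[j1]-q[j0])*(j1-j0)
        L.append((c,r+(cr(a-1,a,5)+cr(b+1,b,5))/2))
    return np.array(L)
def report(tc,cols,r0,slope,z=.06,ctr=(.5059,-.1065),yaw=5.4):
    L=centres(tc['frame'],cols,r0,slope);f=np.polyfit(*L.T,1)
    P=np.array([onz(tc,c,np.polyval(f,c),z) for c in (cols[0],cols[-1])])
    a=np.radians(yaw);R=np.array([[np.cos(a),np.sin(a)],[-np.sin(a),np.cos(a)]])
    Q=(P[:,:2]-ctr)@R.T; d=Q[1]-Q[0]
    print('resid px',np.std(L[:,1]-np.polyval(f,L[:,0])),'press-frame pts mm',(Q*1e3).round(1).tolist(),'lateral at y=42:',1e3*(Q[1,0]+d[0]/d[1]*(.042-Q[1,1])),'yaw err deg',np.degrees(np.arctan2(-d[0],d[1])*1) if d[1]>0 else np.degrees(np.arctan2(d[0],-d[1])))
E
python3 - <<'E'
from line import *
c=cap('top');report(c,range(270,300),262.5,-.13);print(arm.get_obs()['ee_pos'],arm.get_obs()['ee_rot'])
s=cap('scene')
# rod tip check: press-frame tip and bushing projected
a=np.radians(5.4)
W=lambda x,y,z:np.array([.5059+x*np.cos(a)-y*np.sin(a),-.1065+x*np.sin(a)+y*np.cos(a),z])
for y in(.042,.062,.1):print(y,np.round(proj(s,W(0,y,.06)),1),np.round(proj(c,W(0,y,.06)),1))
print('far',proj(s,W(0,-.042,.06)))
m=cv2.inRange(cv2.cvtColor(s['frame'],cv2.COLOR_BGR2HSV),(8,70,60),(28,255,255))[262:288,335:355];M=cv2.moments(m,True);print('brass',M['m10']/M['m00']+335,M['m01']/M['m00']+262,M['m00'])
E
```

```text
resid px 0.1843536080360994 press-frame pts mm [[-0.5, 177.4], [-0.6, 103.5]] lateral at y=42: -0.6353542141176421 yaw err deg -0.05385819704801763
[0.48615946 0.10530887 0.06995087] [6.71949178e-01 7.40596985e-01 6.35851755e-04 6.35851004e-05]
0.042 [309.6 263.7] [323.  255.2]
0.062 [301.6 261.1] [315.2 256.1]
0.1 [286.7 256.3] [300.3 257.9]
far (np.float64(343.9629345443005), np.float64(274.82781483544954))
brass 343.81481481481484 274.1111111111111 27.0
```

>>> {"method": "send_rows", "body": {
  "series": [
    {"slide":[0.5,0,0.5],"roll":0},
    {"slide":[0.94,-9.96,0],"roll":0},
    {"slide":[0.94,-9.96,0],"roll":0},
    {"slide":[0.47,-4.98,0],"roll":0},
    {"slide":[0.47,-4.98,0],"roll":0},
    {"slide":[0.47,-4.98,0],"roll":0},
    {"slide":[0.47,-4.98,0],"roll":0},
    {"slide":[0,0,0],"roll":0}
  ]
}}

```text
time_s: 9.95
ee_pos: [0.4899, 0.0636, 0.0703]
ee_rot: [0.673, 0.74, -0.0, 0.0]
ft_force: [-0.2, 0.3, -1.1]
width: 0.0192
grasp_force: 58.9
```

>>> {"method": "send_rows", "body": {
  "series": [
    {"slide":[0.47,-4.98,0],"roll":0},
    {"slide":[0.47,-4.98,0],"roll":0},
    {"slide":[0.47,-4.98,0],"roll":0},
    {"slide":[0.47,-4.98,0],"roll":0},
    {"slide":[0.47,-4.98,0],"roll":0},
    {"slide":[0.47,-4.98,0],"roll":0},
    {"slide":[0,0,0],"roll":0}
  ]
}}

```text
time_s: 10.82
ee_pos: [0.4926, 0.0335, 0.0703]
ee_rot: [0.673, 0.74, -0.0, 0.0]
ft_force: [-0.6, -0.1, -2.3]
width: 0.019
grasp_force: 58.9
```

>>> {"method": "send_rows", "body": {
  "series": [
    {"slide":[0.47,-4.98,0],"roll":0},
    {"slide":[0.47,-4.98,0],"roll":0},
    {"slide":[0.47,-4.98,0],"roll":0},
    {"slide":[0.47,-4.98,0],"roll":0},
    {"slide":[0.47,-4.98,0],"roll":0},
    {"slide":[0.47,-4.98,0],"roll":0},
    {"slide":[0,0,0],"roll":0}
  ]
}}

```text
time_s: 11.7
ee_pos: [0.4955, 0.0037, 0.0703]
ee_rot: [0.673, 0.74, -0.0, 0.0]
ft_force: [-0.4, 1.0, -2.1]
width: 0.019
grasp_force: 58.9
```

>>> {"method": "send_rows", "body": {
  "series": [
    {"slide":[0.47,-4.98,0],"roll":0},
    {"slide":[0.47,-4.98,0],"roll":0},
    {"slide":[0.47,-4.98,0],"roll":0},
    {"slide":[0.47,-4.98,0],"roll":0},
    {"slide":[0.47,-4.98,0],"roll":0},
    {"slide":[0,0,0],"roll":0}
  ]
}}

```text
time_s: 12.45
ee_pos: [0.4978, -0.0213, 0.0703]
ee_rot: [0.673, 0.74, -0.0, 0.0]
ft_force: [-0.3, -0.2, -2.1]
width: 0.0192
grasp_force: 58.9
```

>>> {"method": "send_rows", "body": {
  "series": [
    {"slide":[0.38,-3.98,0],"roll":0},
    {"slide":[0.38,-3.98,0],"roll":0},
    {"slide":[0.28,-2.99,0],"roll":0},
    {"slide":[0,0,0],"roll":0},
    {"slide":[0,0,0],"roll":0}
  ]
}}

```text
time_s: 13.08
ee_pos: [0.4988, -0.0314, 0.0703]
ee_rot: [0.673, 0.74, 0.0, -0.0]
ft_force: [0.3, 0.4, -2.6]
width: 0.019
grasp_force: 58.9
```

```bash
python3 - <<'E'
from h import *
t=cap('top','t4.png');s=cap('scene','s4.png')
a=cv2.resize(s['frame'][215:315,290:390],None,fx=4,fy=4,interpolation=2)
b=cv2.resize(t['frame'][210:310,290:390],None,fx=4,fy=4,interpolation=2)
cv2.imwrite('pics/k4.png',np.hstack([a,b]));o=arm.get_obs();print(o['ee_pos'],o['ft_force'],o['wrist_torque'],o['width'])
E
```

```text
[ 0.49875952 -0.03127273  0.07027213] [-0.10496165  0.6676555  -2.21708585] [-0.01483486  0.00752773 -0.03214811] 0.019335097786070676
```

View pics/k4.png

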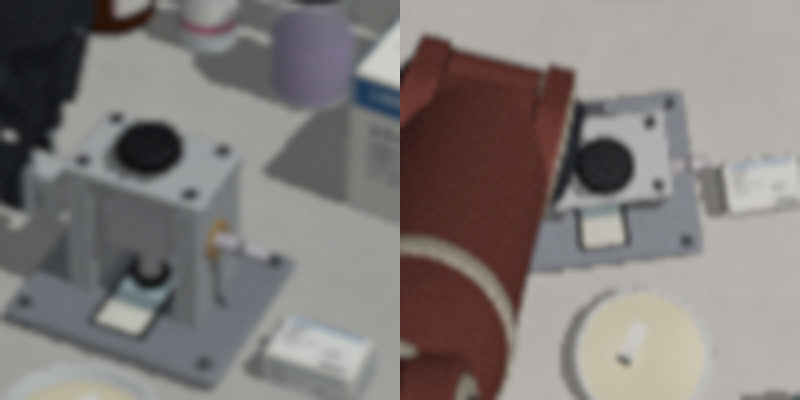

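```bash
python3 - <<'E'
from h import *
s=cap('scene');t=cap('top');a=np.radians(5.4)
W=lambda x,y,z:np.array([.5059+x*np.cos(a)-y*np.sin(a),-.1065+x*np.sin(a)+y*np.cos(a),z])
for y in(-.042,-.05,-.055,-.06,-.065,-.07,-.075):print(y,np.round(proj(s,W(0,y,.06)),1),np.round(proj(t,W(0,y,.06)),1))
c=s['frame'].mean(2).astype(int)
for r in range(270,284):print(r,c[r,340:364])
c=t['frame'].mean(2).astype(int)
print(np.arange(354,372))
for r in range(246,254):print(r,c[r,354:372])
E
```

```text
-0.042 [344.  274.8] [355.8 251.3]
-0.05 [347.3 275.9] [358.9 250.9]
-0.055 [349.4 276.6] [360.8 250.7]
-0.06 [351.5 277.3] [362.8 250.4]
-0.065 [353.7 278. ] [364.7 250.2]
-0.07 [355.8 278.7] [366.6 250. ]
-0.075 [357.9 279.3] [368.6 249.7]
270 [118 119 118 116 111 107 110 115 122 133 148 156 159 157 156 156 156 156
 156 155 156 157 158 158]
271 [118 120 117 112 104  96 101 113 121 134 149 155 157 158 157 156 154 156
 155 155 155 156 156 157]
272 [119 118 116 112 110 106 107 115 122 133 148 155 157 156 157 156 157 155
 156 156 154 155 156 157]
273 [118 117 113 119 131 133 129 130 133 137 147 154 157 157 156 157 156 157
 156 156 156 157 157 157]
274 [117 117 113 124 142 150 151 151 150 144 143 150 155 157 157 157 157 157
 156 157 157 157 157 157]
275 [116 113 111 120 135 144 151 155 152 141 134 144 156 158 157 156 156 156
 157 156 157 157 157 156]
276 [115 109 102 104 114 125 133 140 139 126 122 142 160 164 161 159 156 156
 156 156 156 157 155 156]
277 [114 102  92  88  94 104 113 117 116 106 112 136 156 162 164 160 156 149
 147 149 153 154 155 156]
278 [111  99  87  84  89 102 109 1
[... 581 characters left out ...]
6]
[354 355 356 357 358 359 360 361 362 363 364 365 366 367 368 369 370 371]
246 [175 175 169 142 134 133 132 136 152 172 177 176 176 176 175 175 174 174]
247 [176 175 170 141 130 133 132 135 149 170 175 175 175 175 176 175 175 175]
248 [176 175 168 138 131 131 130 129 137 161 169 167 169 174 176 176 175 175]
249 [175 175 169 143 140 141 136 129 128 156 167 164 165 173 177 176 174 174]
250 [176 176 172 154 154 156 152 132 131 168 175 169 166 170 173 170 161 168]
251 [175 175 172 162 161 162 157 133 129 164 169 158 150 152 154 145 142 170]
252 [175 177 175 163 157 153 146 130 121 141 144 131 121 125 122 109 132 178]
253 [173 174 174 165 146 140 135 131 129 130 122 117 115 115 110  97 126 177]
```

The picture shows the tip out of the right bushing at scene crop (265,258), and both views put the groove at press y of about -56 mm, 12 mm clear of the bushing. The knob is still down, the forces are near zero and the cover box is untouched, so I'm handing in.

```bash
python3 -c "
from station import arm
print(arm.hand_in())"
```

```text
the job is handed in; nothing more can be done
None
```

The job is handed in: the press is latched down, and the pin is threaded through both bushings with its groove about 12 mm clear of the right one, still held by its handle. The judge's verdict was not shown.

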